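# Unlock the stake holder and rock the jammed stake out

## Robot

A 6-joint arm with a two-finger parallel gripper is mounted at the origin on a cart in front of the work surface, level with it; the furniture and walls round the work are solid. World frame = base frame: x ahead of the robot, y to its left, z up, the work surface at z = 0. Lengths are in mm, angles in rad, forces in N, time in s.
With the tool pointing down it reaches from about 350 to 875 mm from the base axis. Payload 4.2 kg.
Tool frame: the origin (TCP) lies midway between the tips of the shut fingers; the grasp point (between the pads) lies 19 mm behind it; y points along the fingers, x is the direction in which the jaws open and shut, and the axes are right-handed (so a half turn about y gives the same grasp; the last joint's range is limited). The gripper opens to 85 mm and grips with 20 to 120 N. Pads are 22 mm wide; open, the fingers measure 114 mm over their backs; the gripper's body (76 mm by 85 mm) begins 54 mm behind the grasp point. The pads swing forward as they close: fully open they stand 13 mm farther back than shut.
Start: joints at [-0.881, 0.385, 0.008, 0, -1.194, -0.259], TCP at [261.011, -567.867, 231.312] pointing down, gripper open.
Joint ranges: [-3.14, 3.14], [-1.21, 2.06], [-1.07, 1.41], [-3.16, 2.05], [-2.99, -0.16], [-3.1, 3.1]. Speed limits (rad/s): [2.79, 2.79, 3.14, 3.14, 3.14, 3.14].

## Interface

Orientations are given as a unit quaternion [x, y, z, w].
In Python, from bench import read_state, get_image, job_done gives the robot as it stands.
- The arm moves only by the tool play_rows, never from a script. Its argument "series" is a list of rows, each a list of 7 numbers: the shift along the tool's x, y, z in m, then the turn, a rotation vector about the tool's x, y, z in rad, then the finger opening in m, from 0 to 0.0854. In form: [[x, y, z, wx, wy, wz, claw], ...]. A call has 1 to 10 rows; each row shifts and turns the pose as measured when the row begins, along the tool's axes as they then stand; what a row does not reach is not made up. A row lasts 1/10 s, in which the tool goes at most 50 mm and 8.59 degrees, less where a joint would pass 70% of its speed; a pose out of reach is approached as far as the arm can. A call with a gripper value outside its range is refused whole. The fingers move at their own pace and stop on an object; the grip force is fixed at half the most. Time passes only in rows, so rows that do not move let the fingers close. It gives the time, the measured TCP pose, the force and the opening at its end, in the units of the state.
- read_state(): the state, without advancing time (a new reading comes with each control period).
- get_image(name): name is "side" or "top" or "wrist"; returns a dict with "color" (400x640x3 uint8, red, green, blue), "intrinsics" (3x3 intrinsics, pixels), "origin" and "orientation" of the camera in the world. Camera axes: x right, y down, z forward; pixel columns grow to the right and rows downward; lengths in mm; the calibration is good to about 2 mm. The wrist camera is an equidistant fisheye: a pixel r from the principal point sees the ray r / f radians off the axis. A picture is of the moment at which its call begins. There is no depth.
- job_done(): hands the job in, once; it reports no verdict.
The state is a dict: "clock": time; "joints": joint angles; "joint_vel": joint speeds; "joint_efforts": joint torques, N m; "position": TCP position; "ee_rot": TCP orientation; "contact_force": force on the tool from outside, world axes, zero at the start; "wrist_torque": the same for the moment, N m; "gripper_width": finger opening in mm.
Only numpy, scipy, OpenCV 4.12 (cv2) and the standard library are available. Lean on these libraries where they do the work, as an engineer would, in place of code of your own. Each camera call takes 0.05 s, during which the arm holds its last target. There are 200 camera calls.

## Task

The flat steel stake is jammed in its holder and I need it out. Take the square key from the punch stand, put it fully into the cam of the holder, turn it anticlockwise to the stop so that the clamping jaw backs off, and leave the key standing in the cam. Then take the stake by its head and rock it, first towards the cam, then away from it and so on, easing it up a little with each lean so that it walks out bit by bit, and finish still holding it upright just clear above its socket; leave the calliper and the mallet alone.

Things in the scene. Friction and masses are not known exactly. Their poses are not given: they have to be found in the camera images.
- holder: Dark steel stake holder screwed to the bench: base plate 190 x 84 x 12 mm, origin at the centre of its underside. Its x axis points from the cam (round hub, axis at x = -50 mm) to the socket tower (x 29 to 80 mm, y +-26 mm, top 46 mm above the bench). A jaw bar along x, driven by the cam, presses on the stake's tang; its guide bridge at x = 5 mm is 55 mm high.
- cam (a joint): Angle of the cam (rad): near 0 = jaw against the tang; grows anticlockwise seen from above to a firm stop at 1.25 = jaw drawn back 5.5 mm. It turns stiffly (0.2 N m) and stays where it is left. Over 1.05 counts as released.
- cam_socket (a point): Centre of the mouth of the square socket in the top of the cam hub (38 mm across), 65.5 mm above the bench. The socket is 13.5 mm square with a 3.5 mm bevel at 45 degrees round its mouth, 20.5 mm deep in all, open upwards. The point's x and y axes are parallel to the socket's sides and turn with the cam; at cam angle 0 they are the holder's.
- key: Steel T-key, 81 mm tall, 0.16 kg, standing in the wooden punch stand; origin at the centre of its lower end, z up. Lower 24 mm: 12 mm square drive, sides along the key's x and y; then a round 12 mm shank; on top a flat crossbar 64 mm long along x, 13 mm thick along y, 55 to 81 mm above the origin. It fits the cam in any of four positions, with about 0.1 rad of turning play.
- punch_stand: Wooden block 62 (x) x 120 (y) x 40 mm fixed to the bench, origin at the centre of its underside. The key stands at its y = -34 mm, 26 mm deep in a square hole, crossbar along the block's y. Four doming punches, up to 100 mm above the bench, stand at its y = 22 and 43 mm.
- stake: Steel flat stake, 82 mm tall, about 0.4 kg, standing in the socket; origin at the centre of the lower end of its tang, z up, axes as the holder's at the start. Head 36 x 36 mm, 52 to 82 mm above the origin, free on all sides; neck 19 x 17 mm. Its tang stands 28 mm deep in the socket and is 16 mm (x) by 14 mm (y) in its top 10 mm, slimmer below.
- stake_head (a point): Middle of the stake's head, 67 mm above the stake's origin.
- socket_mouth (a point): Centre of the socket's mouth, 46 mm above the bench, axes as the holder's: the middle of the 21.5 mm long (x) slot left when the jaw is back, so the clamped tang stands 2.75 mm from it, away from the cam (holder +x). The socket is 28 mm deep.
- liners (a point): Middle of the two sprung hard liners in the socket, 6 mm below its mouth, that grip the top of the tang on its y faces. Straight up the stake holds with 35 to 55 N; leaned about the holder's y axis towards the cam and away, 0.06 to 0.10 rad each way, and eased up 1 to 2 mm a stroke, it needs much less. It is loose after 10 mm of lift, out after 28 mm.
- calliper: Steel calliper, 200 mm long, 6 mm thick, lying loose on the bench to the right of the holder; leave it.
- rawhide_mallet: Mallet, 240 mm long, 40 mm high, lying loose at the bench's front left; leave it.
- handpiece_tip (a point): Lower end of a fixed handpiece, 20 mm thick, that hangs over the bench right of the work from 0.52 to 0.37 m up. The lamp's head (disc of 90 mm radius, 0.69 to 0.86 m up, at x 0.45, y -0.18) and bar (0.71 m up, from there to x 0.60, y 0.28, then sloping down to x 0.78, y 0.36) are fixed too: an arm coming from the right draws in first, so that its elbow passes short of them.
Mind the look-alikes: they are no part of the job. Leave any purple look-alike of the key alone.

How it is judged:
By the outcome, as a careful person would: the job done as asked, in the order asked, and still so for the second after the job is handed in, while the arm keeps its last pose, push and grip.
It also fails if it takes over 69 s, if anything falls off the work surface, if the arm or the gripper's body presses on something with over 40 N, if the wrist force passes 120 N, or if a joint passes its speed limit or range.

## Working session

There is one attempt and no reset: what is moved stays moved. The work goes in short steps, Python scripts to look and compute and a tool call to move; the robot and the scene stay as the last step left them, time stands still between calls to the robot, and variables do not carry over. Pictures are saved under pics/ and viewed, about 8 in all and at most 12, crops included, and the job is handed in when it is done.

Besides the shell and the picture viewer there is one more tool, called after "Request:" as a command line: name --pt "numbers of a row" for each row, then --argument value for the rest. play_rows: Moves the arm, as the interface text tells. Its arguments: {"type":"object","properties":{"series":{"type":"array","items":{"type":"array","items":{"type":"number"}}}},"required":["series"]}

```bash
ls; mkdir -p pics; cat > h.py <<'E'
import numpy as np, cv2
from scipy.spatial.transform import Rotation as R
from bench import read_state, get_image, job_done
def snap(name,fn):
    d=get_image(name); cv2.imwrite('pics/'+fn+'.png',d['color'][:,:,::-1]); 
    np.savez('pics/'+fn,K=d['intrinsics'],o=d['origin'],q=d['orientation']); return d
def ray(fn,u,v,fish=False):
    d=np.load('pics/'+fn+'.npz');K=d['K']
    x=(u-K[0,2])/K[0,0];y=(v-K[1,2])/K[1,1]
    if fish:
        r=np.hypot(x,y); s=np.sin(r)/r if r>1e-9 else 1; v_=np.array([x*s,y*s,np.cos(r)])
    else: v_=np.array([x,y,1.])
    q=d['q']; Rm=R.from_quat(q).as_matrix() if np.size(q)==4 else q
    return d['o'],Rm@v_
def atz(fn,u,v,z,fish=False):
    o,r=ray(fn,u,v,fish); return o+r*(z-o[2])/r[2]
def proj(fn,p,fish=False):
    d=np.load('pics/'+fn+'.npz');K=d['K'];q=d['q']
    Rm=R.from_quat(q).as_matrix() if np.size(q)==4 else q
    c=Rm.T@(np.array(p)-d['o'])
    if fish:
        r=np.arctan2(np.hypot(c[0],c[1]),c[2]);n=np.hypot(c[0],c[1]);a=c[:2]/n*r
    else: a=c[:2]/c[2]
    return K[0,0]*a[0]+K[0,2],K[1,1]*a[1]+K[1,2]
def crop(fn,x0,y0,x1,y1,s,out):
    im=cv2.imread('pics/'+fn+'.png')[y0:y1,x0:x1]; cv2.imwrite('pics/'+out+'.png',cv2.resize(im,None,fx=s,fy=s,interpolation=cv2.INTER_CUBIC))
E
python3 - <<'E'
from h import *
for n in('top','side','wrist'):
    d=snap(n,n+'0'); print(n,d['intrinsics'],d['origin'],d['orientation'])
print(read_state())
a=cv2.imread('pics/top0.png');b=cv2.imread('pics/side0.png')
E
```

```text
pics
top [[377.07685108   0.         317.53540773]
 [  0.         377.07685108 202.11807456]
 [  0.           0.           1.        ]] [ 378.76427974  180.02661316 1063.7710125 ] [-0.69859045  0.71332948 -0.03132257  0.04638258]
side [[366.14960486   0.         322.99239926]
 [  0.         366.14960486 195.92239177]
 [  0.           0.           1.        ]] [252.41758429 766.79785347 819.54145054] [-0.16021919  0.906196   -0.38423634  0.07416907]
wrist [[309.70691629   0.         325.57582114]
 [  0.         309.70691629 203.68065006]
 [  0.           0.           1.        ]] [ 196.45487453 -597.8550516   372.44702926] [0.53448189 0.8337396  0.11737292 0.07369522]
{'clock': 0.15, 'joints': array([-8.81410226e-01,  3.85374915e-01,  6.94465449e-03, -3.69132942e-04,
       -1.19401153e+00, -2.58586265e-01]), 'joint_vel': array([-0.00037818, -0.00217835,  0.00364859,  0.00211786, -0.00116816,
       -0.00056317]), 'joint_efforts': array([ 3.26499357e-04, -3.92678940e+01,  1.88581270e+01,  4.18858677e+00,
       -3.43477994e-03, -6.38781060e-06]), 'position': array([ 260.82260215, -567.48741147,  230.47528738]), 'ee_rot': array([ 0.38110021,  0.59558211, -0.59499465, -0.38213342]), 'contact_force': array([-0.41874061, -1.01962256, -0.11227561]), 'wrist_torque': array([ 0.05930602, -0.04211863,  0.02024081]), 'gripper_width': 85.4337662006673}
```

View pics/top0.png

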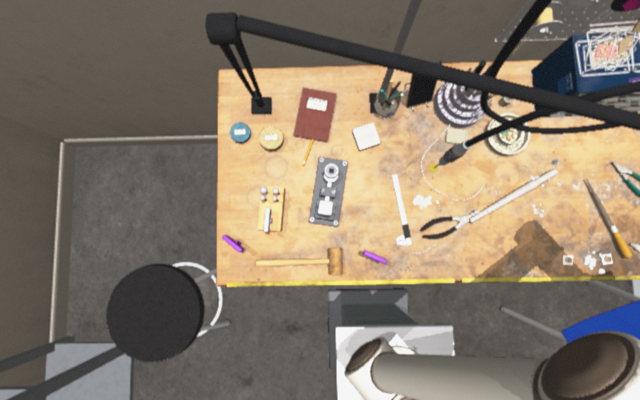

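View pics/side0.png

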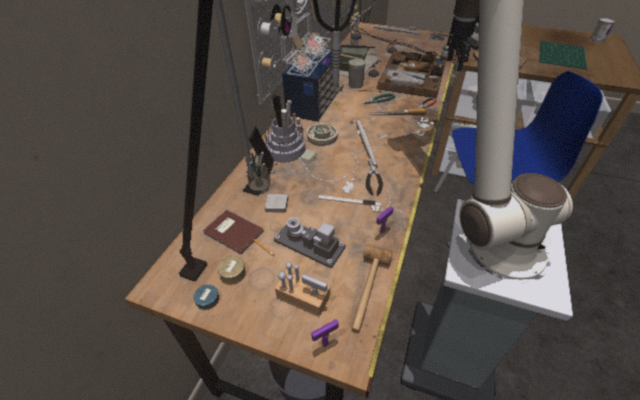

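Top view: the holder is at about (328,192), cam at (331,172) and stake head at (326,205). The punch stand is at (271,209) with a steel key at (267,219). The purple look-alikes at (233,243) and (373,257) lie or stand elsewhere, so the key is the grey one in the stand. I'll confirm that in enlarged crops.

```bash
python3 - <<'E'
from h import *
crop('top0',245,145,365,245,6,'c1')
crop('side0',225,200,365,320,5,'c2')
E
```

```text
(no output)
```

View pics/c1.png

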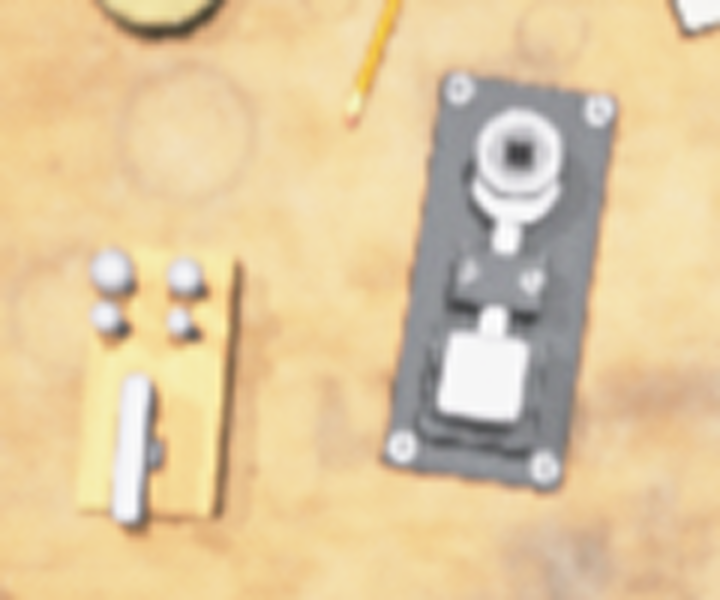

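View pics/c2.png

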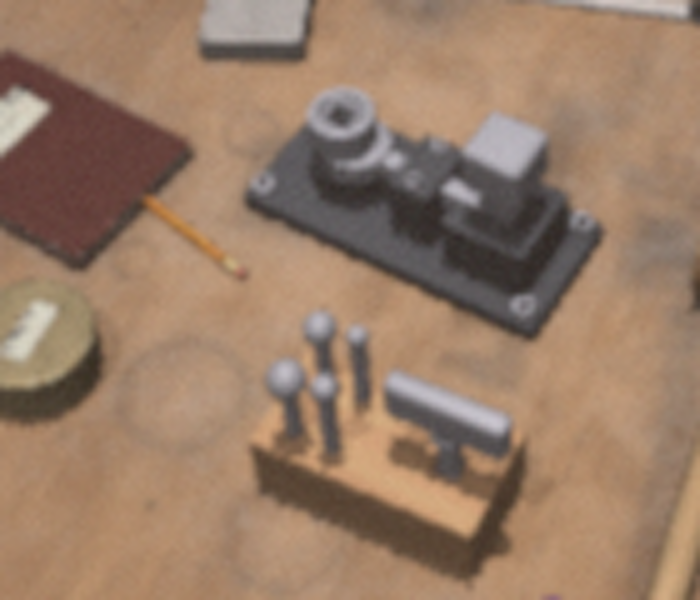

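The crops confirm it: the steel T-key stands in the stand beside four punches. In c1 its crossbar runs from (140,378) to (128,520), the hub centre is at (519,152) and the stake head centre at (484,378).

```bash
python3 - <<'E'
from h import *
T=lambda u,v,z:atz('top0',245+u/6-.4,145+v/6-.4,z)
S=lambda u,v,z:atz('side0',225+u/5-.4,200+v/5-.4,z)
f=lambda a:np.round(a[:2],1)
print('bar',f(T(140,376,95)),f(T(128,522,95)),f(T(134,449,95)),'side',f(S(450,410,92)))
print('hub',f(T(519,152,65.5)),'side',f(S(342,112,65.5)))
print('head',f(T(484,378,100)),'side',f(S(506,148,100)))
c=[f(T(*p,12)) for p in((445,72),(618,97),(560,492),(383,462))];print('plate',c,np.mean(c,0))
d=np.array(c[2])+c[3]-c[0]-c[1];print('holder x yaw',np.degrees(np.arctan2(d[1],d[0])))
c=[f(T(*p,40)) for p in((98,248),(240,262),(215,518),(77,510))];print('stand',c,np.mean(c,0))
c=[f(T(*p,100)) for p in((443,333),(528,340),(522,425),(437,413))];print('headc',c,np.mean(c,0))
s=read_state();Rm=R.from_quat(s['ee_rot']).as_matrix();print(Rm.round(3))
E
```

```text
bar [475.4 328.3] [412.6 333.8] [443.9 331.1] side [441.8 334.8]
hub [575.4 162.1] side [574.4 161.2]
head [470.8 180. ] side [469.6 183.1]
plate [array([625.3, 195.3]), array([611.2, 113.7]), array([425.3, 145.9]), array([441. , 227.8])] [525.7   170.675]
holder x yaw 170.08651951029498
stand [array([540.3, 355.8]), array([532.3, 290.5]), array([415.6, 303. ]), array([420.4, 365.7])] [477.15 328.75]
headc [array([490.6, 197.1]), array([486.7, 160.8]), array([450.3, 164.2]), array([456.2, 200.4])] [470.95  180.625]
[[-0.417 -0.001 -0.909]
 [ 0.909  0.001 -0.417]
 [ 0.002 -1.     0.   ]]
```

```bash
python3 - <<'E'
from h import *
print('handpiece', atz('top0',435,168,370))
E
```

```text
handpiece [514.41650994 -25.30612724 370.        ]
```

Request:
play_rows --pt "0.04 0 0 0 0 0 0.0854" --pt "0.045 0 0 0 0 0 0.0854" --pt "0.045 0 0 0 0 0 0.0854" --pt "0.045 0 0 0 0 0 0.0854" --pt "0.045 0 0 0 0 0 0.0854" --pt "0.02 0 0 0 0 0 0.0854" --pt "0 0 0 0 0 0 0.0854"

```text
clock: 0.85
position: [155.1, -340.7, 225.4]
ee_rot: [0.379, 0.596, -0.594, -0.385]
contact_force: [0.4, -0.4, 0.9]
gripper_width: 85.5
```

Request:
play_rows --pt "0.0 0 -0.047 0 -0.12 0 0.0854" --pt "0.002 0 -0.047 0 -0.12 0 0.0854" --pt "0.003 0 -0.047 0 -0.12 0 0.0854" --pt "0.003 0 -0.047 0 -0.12 0 0.0854" --pt "0.003 0 -0.047 0 -0.12 0 0.0854" --pt "0.003 0 -0.047 0 -0.12 0 0.0854" --pt "0.003 0 -0.047 0 -0.12 0 0.0854"

```text
clock: 1.55
position: [376.4, -99.2, 227.5]
ee_rot: [0.1, 0.701, -0.699, -0.1]
contact_force: [1.7, 0.1, 0.4]
gripper_width: 85.1
```

Request:
play_rows --pt "0.003 0 -0.047 0 -0.14 0 0.0854" --pt "0.003 0 -0.047 0 -0.14 0 0.0854" --pt "0.003 0 -0.047 0 -0.14 0 0.0854" --pt "0.003 0 -0.047 0 -0.14 0 0.0854" --pt "0.003 0 -0.047 0 -0.14 0 0.0854" --pt "0.003 0 -0.047 0 -0.14 0 0.0854" --pt "0.003 0 -0.047 0 -0.14 0 0.0854" --pt "0.0 0 -0.01 0 -0.14 0 0.0854"

```text
clock: 2.35
position: [307.2, 238.2, 228.7]
ee_rot: [-0.301, 0.639, -0.638, 0.307]
contact_force: [-0.2, 0.4, 0.5]
gripper_width: 85.1
```

```bash
cat >> h.py <<'E'
def delta(target,yaw_deg=None,tip=None):
    "tool-frame shift (mm) to target and turn (rotvec) to straight-down tool with x yaw"
    s=read_state();Rm=R.from_quat(s['ee_rot']).as_matrix()
    print('t',s['clock'],'pos',s['position'].round(1),'yaw',np.degrees(np.arctan2(Rm[1,0],Rm[0,0])).round(2),'down',Rm[:,1].round(4),'F',s['contact_force'].round(1),'M',s['wrist_torque'].round(2),'w',round(s['gripper_width'],1),'j',s['joints'].round(2))
    print('shift',(Rm.T@(np.array(target)-s['position'])).round(1))
    if yaw_deg is not None:
        a=np.radians(yaw_deg);x=np.array([np.cos(a),np.sin(a),0]);y=np.array([0,0,-1.]);G=np.c_[x,y,np.cross(x,y)]
        print('turn',(R.from_matrix(Rm.T@G).as_rotvec()).round(4))
E
python3 - <<'E'
from h import *
delta([443.5,332,150],265)
E
```

```text
t 2.35 pos [307.2 238.2 228.7] yaw -129.09 down [ 0.0061  0.0042 -1.    ] F [-0.2  0.4  0.5] M [-0.04 -0.01 -0.05] w 85.1 j [ 1.09 -0.04 -0.53  0.   -1.07 -0.2 ]
shift [-158.2   79.9   46.5]
turn [-0.0042 -0.595  -0.0063]
```

Request:
play_rows --pt "-0.04 0.015 0.012 0 0 0 0.0854" --pt "-0.042 0.015 0.012 0 0 0 0.0854" --pt "-0.042 0.015 0.012 0 0 0 0.0854" --pt "-0.034 0.013 0.01 0 0 0 0.0854" --pt "0 0 0 0 -0.147 0 0.06" --pt "0 0 0 0 -0.149 0 0.06" --pt "0 0 0 0 -0.149 0 0.06" --pt "0 0 0 0 -0.149 0 0.06" --pt "0 0 0 0 0 0 0.06"

```text
clock: 3.25
position: [453.2, 346.3, 163.6]
ee_rot: [0.481, -0.515, 0.517, -0.486]
contact_force: [0.4, -0.2, -0.5]
gripper_width: 59.9
```

```bash
python3 - <<'E'
from h import *
snap('wrist','w1')
delta([443.5,332,150],265)
im=cv2.imread('pics/w1.png')
for p in([475.4,328.3,95],[412.6,333.8,95]): print(proj('w1',p,True))
E
```

```text
t 3.3 pos [453.1 346.3 163.5] yaw -93.84 down [ 0.0063  0.0031 -1.    ] F [ 0.2 -0.4  0.4] M [ 0.03  0.   -0.02] w 60.2 j [ 0.94  0.35 -0.23  0.   -0.98  0.56]
shift [15.  13.4 -8.7]
turn [-0.006   0.0203 -0.0036]
(np.float64(348.11640100479565), np.float64(183.5984503579519))
(np.float64(344.3111017433691), np.float64(265.0523776145775))
```

View pics/w1.png

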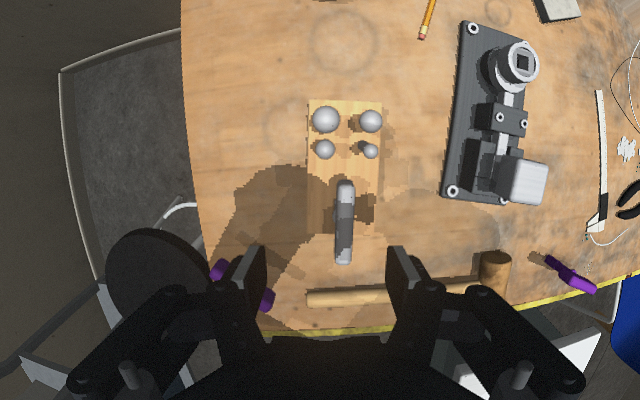

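Wrist view: the crossbar runs from (346,181) to (343,264), within 2 px of the prediction. The punches sit ahead of it at about (325,120) and (325,149), (370,121) and (370,150). The hub mouth is at (524,64) and the stake head at (522,182).

```bash
python3 - <<'E'
from h import *
p=atz('w1',346,182,95,True);q=atz('w1',343,264,95,True);print(p,q,(p+q)/2,np.degrees(np.arctan2(*(p-q)[1::-1])))
print('hub',atz('w1',524,64,65.5,True))
delta([444,332,68],265)
E
```

```text
[476.62601035 329.72073893  95.        ] [413.57289182 334.75899254  95.        ] [445.09945109 332.23986574  95.        ] -4.568507471037852
hub [570.19090154 162.84307858  65.5       ]
t 3.3 pos [453.1 346.3 163.5] yaw -93.84 down [ 0.0063  0.0031 -1.    ] F [ 0.2 -0.4  0.4] M [ 0.03  0.   -0.02] w 60.2 j [ 0.94  0.35 -0.23  0.   -0.98  0.56]
shift [15.2 95.4 -8.7]
turn [-0.006   0.0203 -0.0036]
```

Request:
play_rows --pt "0.0155 0 -0.009 -0.006 0.015 -0.0036 0.06" --pt "0 0 0 0 0 0 0.06" --pt "0 0.035 0 0 0 0 0.06" --pt "0 0.035 0 0 0 0 0.06" --pt "0 0.02 0 0 0 0 0.06" --pt "0 0.005 0 0 0 0 0.06" --pt "0 0 0 0 0 0 0.06"

```text
clock: 4.0
position: [448.3, 336.1, 67.0]
ee_rot: [0.472, -0.523, 0.524, -0.479]
contact_force: [-0.2, 0.0, 0.2]
gripper_width: 59.9
```

```bash
python3 - <<'E'
from h import *
delta([444.5,332,64],265)
E
```

```text
t 4.0 pos [448.3 336.1  67. ] yaw -95.53 down [ 0.0073  0.0061 -1.    ] F [-0.2  0.   0.2] M [-0.02 -0.02  0.06] w 59.9 j [ 0.93  0.45 -0.37  0.   -0.75  0.54]
shift [ 4.4  3.  -3.4]
turn [-0.0068 -0.0094 -0.0067]
```

Request:
play_rows --pt "0.0045 0.003 -0.0035 -0.007 -0.005 -0.0067 0.06" --pt "0.001 0.001 -0.001 0 0 0 0.06" --pt "0 0 0 0 0 0 0.0" --pt "0 0 0 0 0 0 0.0" --pt "0 0 0 0 0 0 0.0" --pt "0 0 0 0 0 0 0.0" --pt "0 0 0 0 0 0 0.0" --pt "0 0 0 0 0 0 0.0"

```text
clock: 4.8
position: [444.9, 333.1, 67.2]
ee_rot: [-0.474, 0.523, -0.522, 0.479]
contact_force: [0.1, -0.4, -0.4]
gripper_width: 11.7
```

```bash
python3 - <<'E'
from h import *
delta([444.5,332,64],265)
E
```

```text
t 4.8 pos [444.9 333.1  67.2] yaw -95.28 down [ 0.005   0.0064 -1.    ] F [ 0.1 -0.4 -0.4] M [ 0.   -0.02 -0.03] w 11.7 j [ 0.93  0.44 -0.37  0.   -0.75  0.54]
shift [ 1.2  3.2 -0.3]
turn [-0.0044 -0.0049 -0.0069]
```

Request:
play_rows --pt "0 -0.01 0 0 0 0 0" --pt "0 -0.02 0 0 0 0 0" --pt "0 -0.03 0 0 0 0 0" --pt "0 -0.03 0 0 0 0 0" --pt "0 -0.01 0 0 0 0 0" --pt "0 0 0 0 0 0 0"

```text
clock: 5.4
position: [444.2, 332.3, 171.1]
ee_rot: [-0.474, 0.523, -0.522, 0.479]
contact_force: [-0.5, -0.7, -2.2]
gripper_width: 12.2
```

```bash
python3 - <<'E'
from h import *
delta([574,162,160],260)
E
```

```text
t 5.4 pos [444.2 332.3 171.1] yaw -95.3 down [ 0.0038  0.0054 -1.    ] F [-0.5 -0.7 -2.2] M [ 0.01 -0.04  0.  ] w 12.2 j [ 0.93  0.31 -0.26 -0.   -0.99  0.54]
shift [157.6  10.7 145. ]
turn [-0.0031  0.082  -0.0059]
```

Request:
play_rows --pt "0.015 0 0.014 0 0 0 0" --pt "0.03 0 0.028 0 0 0 0" --pt "0.03 0 0.028 0 0 0 0" --pt "0.03 0 0.028 0 0 0 0" --pt "0.03 0 0.028 0 0 0 0" --pt "0.015 0 0.014 0 0.04 0 0" --pt "0.006 0 0.005 0 0.04 -0.006 0" --pt "0 0 0 0 0 0 0"

```text
clock: 6.2
position: [572.6, 155.0, 157.2]
ee_rot: [-0.461, 0.543, -0.54, 0.448]
contact_force: [-1.0, 0.5, -2.1]
gripper_width: 11.9
```

```bash
python3 - <<'E'
from h import *
delta([574.5,162,160],260)
snap('wrist','w2'); snap('top','t2'); snap('side','s2')
print([np.round(proj('t2',p),1) for p in([575,162,65.5],[575,162,110],[575,162,200])],[np.round(proj('s2',p),1) for p in([575,162,65.5],[575,162,110])])
a=cv2.imread('pics/side0.png')
s=cv2.imread('pics/s2.png')[180:300,220:360]; w=cv2.imread('pics/w2.png')[60:300,200:460]
cv2.imwrite('pics/m2.png',np.hstack([cv2.resize(s,None,fx=3.5,fy=3.5,interpolation=cv2.INTER_CUBIC)[:400,:400],cv2.resize(w,(400,369))[:369].copy() if 0 else cv2.resize(w,(400,400))]))
E
```

```text
t 6.2 pos [572.6 155.  157.2] yaw -100.0 down [-0.0163 -0.0086 -0.9998] F [-1.   0.5 -2.1] M [-0.02 -0.07  0.03] w 11.9 j [ 0.54  0.4  -0.16 -0.   -1.02  0.86]
shift [-7.2 -2.9  0.6]
turn [ 0.0146 -0.0001  0.0113]
[array([331.1, 170.1]), array([331.4, 166.7]), array([331.9, 158.9])] [array([292.7, 222.2]), array([291.5, 211. ])]
```

View pics/m2.png

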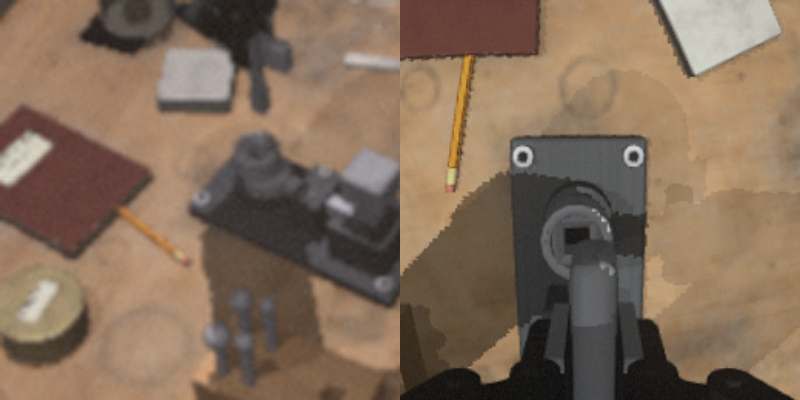

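Side view: the key hangs upright in the gripper, its tip at about (294,211). Wrist view: the crossbar axis is at u≈325 and the hub mouth centre at about (315,203), so the key still has to move left (+y).

```bash
python3 - <<'E'
from h import *
print('hub from w2',atz('w2',315,202,65.5,True), 'proj',proj('w2',[575,162,65.5],True))
o,_=ray('w2',325,200,True);print('cam',o)
# key geometry: bar near-top end, predicted
s=read_state();Rm=R.from_quat(s['ee_rot']).as_matrix();t=s['position']
g=lambda x,y,z:t+Rm@np.array([x,y,z])/1.
for z in(-32,32):print(z,proj('w2',g(0,-28,z),True))
crop('w2',255,130,395,240,5,'c3')
E
```

```text
hub from w2 [575.52519981 160.58232413  65.5       ] proj (np.float64(313.34728196399016), np.float64(202.93759083606128))
cam [642.51183091 142.9791544  298.2699644 ]
-32 (np.float64(319.9556137292674), np.float64(343.9363847475813))
32 (np.float64(318.1502509977108), np.float64(216.79905540335437))
```

View pics/c3.png

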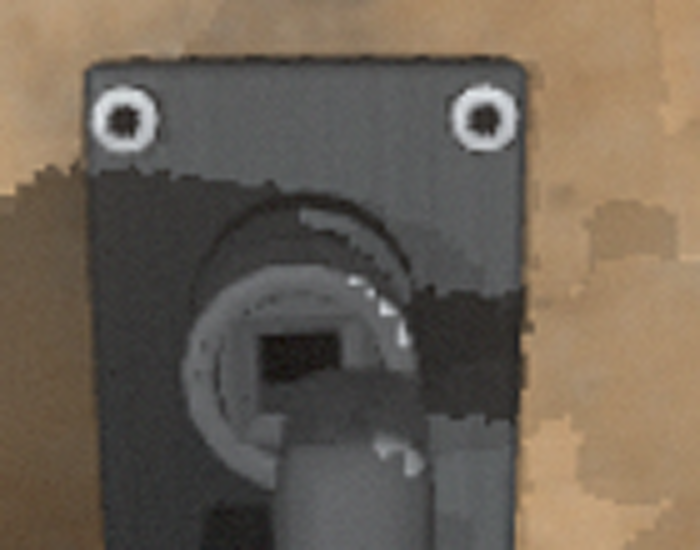

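```bash
python3 - <<'E'
from h import *
delta([575,163,128],260)
E
```

```text
t 6.35 pos [572.1 156.6 158.2] yaw -99.81 down [-0.015  -0.0078 -0.9999] F [-0.9  0.6 -0.8] M [ 0.03 -0.03  0.04] w 12.2 j [ 0.54  0.4  -0.16 -0.   -1.03  0.86]
shift [-7.1 30.1  2.1]
turn [0.0134 0.0032 0.0103]
```

Request:
play_rows --pt "-0.007 0 0.002 0.0134 0.003 0.0103 0" --pt "0 0.01 0 0 0 0 0" --pt "0 0.012 0 0 0 0 0" --pt "0 0.007 0 0 0 0 0" --pt "0 0 0 0 0 0 0" --pt "0 0 0 0 0 0 0"

```text
clock: 6.95
position: [573.4, 166.6, 125.6]
ee_rot: [-0.456, 0.541, -0.54, 0.456]
contact_force: [-1.0, -0.1, -1.3]
gripper_width: 12.2
```

```bash
python3 - <<'E'
from h import *
delta([575,163,128],260)
snap('wrist','w3'); snap('side','s3')
s=read_state();Rm=R.from_quat(s['ee_rot']).as_matrix();t=s['position']
tip=t+Rm@np.array([0,53.2,0]);print('tip',tip,proj('s3',tip),'hub s',proj('s3',[575,162,65.5]),'hub w',proj('w3',[575,162,65.5],True),'bar end',proj('w3',t+Rm@np.array([0,-28,32.]),True))
a=cv2.imread('pics/s3.png')[185:250,265:325]; b=cv2.imread('pics/w3.png')[150:280,270:370]
k=lambda m,f:cv2.resize(m,None,fx=f,fy=f,interpolation=cv2.INTER_CUBIC)
A=k(a,7);B=k(b,4);h=max(len(A),len(B));pad=lambda m:cv2.copyMakeBorder(m,0,h-len(m),0,0,0)
cv2.imwrite('pics/m3.png',np.hstack([pad(A),pad(B)]));print(A.shape,B.shape)
E
```

```text
t 6.95 pos [573.4 166.6 125.6] yaw -99.66 down [-4.e-04  5.e-04 -1.e+00] F [-1.  -0.1 -1.3] M [ 0.05 -0.01 -0.01] w 12.2 j [ 0.55  0.43 -0.2  -0.   -0.94  0.85]
shift [ 3.3 -2.4  2.1]
turn [ 0.0005  0.006  -0.0004]
tip [573.56727311 166.61803827  72.73067733] (np.float64(292.29974051266817), np.float64(221.7006421613167)) hub s (np.float64(292.6808197410693), np.float64(222.15523282522122)) hub w (np.float64(330.0561326469849), np.float64(215.64817455127445)) bar end (np.float64(322.4416860381079), np.float64(213.94815233762992))
(455, 420, 3) (520, 400, 3)
```

View pics/m3.png

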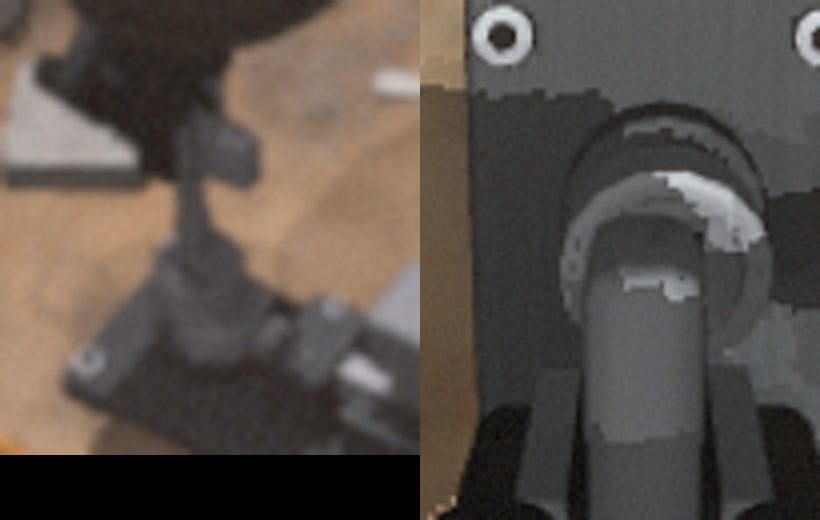

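The side crop shows the key's tip over the hub mouth. The wrist crop has the bar axis at u≈326 against the hub centre at u≈331, so a shift of about 4 mm along tool +x is needed before lowering.

Request:
play_rows --pt "0.004 0 0.001 0 0.006 0 0" --pt "0.0 0 0.0 0 0 0 0" --pt "0.0 0 0.0 0 0 0 0"

```text
clock: 7.35
position: [574.6, 162.1, 127.0]
ee_rot: [-0.453, 0.542, -0.542, 0.455]
contact_force: [0.1, 0.2, -1.8]
gripper_width: 12.2
```

```bash
python3 - <<'E'
from h import *
delta([575,162.7,118],260)
E
```

```text
t 7.35 pos [574.6 162.1 127. ] yaw -100.07 down [ 0.002   0.0018 -1.    ] F [ 0.1  0.2 -1.8] M [ 0.02 -0.01  0.01] w 12.2 j [ 0.55  0.43 -0.21 -0.   -0.93  0.85]
shift [-0.7  9.   0.2]
turn [-0.0016 -0.0012 -0.0021]
```

Request:
play_rows --pt "0 0.004 0 0 0 0 0" --pt "0 0.004 0 0 0 0 0" --pt "0 0.004 0 0 0 0 0" --pt "0 0.003 0 0 0 0 0"

```text
clock: 7.75
position: [575.0, 162.1, 111.6]
ee_rot: [0.453, -0.542, 0.542, -0.456]
contact_force: [0.4, -0.3, -1.7]
gripper_width: 12.1
```

```bash
python3 - <<'E'
from h import *
delta([575,162.7,98],260)
E
```

```text
t 7.75 pos [575.  162.1 111.6] yaw -100.08 down [ 0.0034  0.0027 -1.    ] F [ 0.4 -0.3 -1.7] M [-0.03  0.02  0.06] w 12.1 j [ 0.55  0.45 -0.22 -0.   -0.9   0.85]
shift [-0.5 13.6 -0.2]
turn [-0.0029 -0.0015 -0.0032]
```

Already about 7 mm into the mouth with no contact force.

Request:
play_rows --pt "0 0.004 0 -0.002 0 -0.002 0" --pt "0 0.004 0 0 0 0 0" --pt "0 0.003 0 0 0 0 0" --pt "0 0.002 0 0 0 0 0" --pt "0 0.002 0 0 0 0 0"

```text
clock: 8.25
position: [575.3, 162.1, 97.5]
ee_rot: [0.455, -0.541, 0.542, -0.455]
contact_force: [-6.3, 0.5, 14.8]
gripper_width: 12.3
```

```bash
python3 - <<'E'
from h import *
delta([575,162.7,98],260)
E
```

```text
t 8.25 pos [575.3 162.1  97.5] yaw -99.98 down [ 6.e-04 -1.e-03 -1.e+00] F [-6.3  0.5 14.8] M [ 0.15  2.12 -0.04] w 12.3 j [ 0.55  0.46 -0.23  0.   -0.87  0.85]
shift [-0.5 -0.5 -0.4]
turn [-0.0007  0.0003  0.0009]
```

Seated: 97.5 mm with 15 N of axial contact, matching the computed full depth. Now the turn.

Request:
play_rows --pt "0 0 0 0 -0.1 0 0" --pt "0 0 0 0 -0.12 0 0" --pt "0 0 0 0 -0.12 0 0" --pt "0 0 0 0 -0.12 0 0" --pt "0 0 0 0 -0.12 0 0" --pt "0 0 0 0 -0.12 0 0"

```text
clock: 8.85
position: [575.0, 163.2, 98.5]
ee_rot: [-0.616, 0.346, -0.346, 0.618]
contact_force: [-0.5, 0.1, -1.7]
gripper_width: 11.9
```

```bash
python3 - <<'E'
from h import *
delta([575.2,162.1,97.5],260+80)
E
```

```text
t 8.85 pos [575.  163.2  98.5] yaw -58.55 down [ 0.0016  0.002  -1.    ] F [-0.5  0.1 -1.7] M [ 0.17  0.21 -0.24] w 11.9 j [ 0.55  0.46 -0.23 -0.   -0.87  1.57]
shift [ 1.   1.  -0.4]
turn [-0.0027 -0.6729 -0.    ]
```

Request:
play_rows --pt "0.0008 0 -0.0004 0 -0.12 0 0" --pt "0 0 0 0 -0.12 0 0" --pt "0 0 0 0 -0.12 0 0" --pt "0 0 0 0 -0.12 0 0" --pt "0 0 0 0 -0.1 0 0" --pt "0 0 0 0 -0.05 0 0" --pt "0 0 0 0 -0.03 0 0"

```text
clock: 9.55
position: [574.3, 163.6, 98.5]
ee_rot: [-0.695, 0.12, -0.12, 0.699]
contact_force: [-1.1, -0.3, -2.0]
gripper_width: 12.0
```

```bash
python3 - <<'E'
from h import *
delta([575.2,162.1,97.5],260+80)
E
```

```text
t 9.55 pos [574.3 163.6  98.5] yaw -19.47 down [ 9.0e-04  5.6e-03 -1.0e+00] F [-1.1 -0.3 -2. ] M [-0.08  0.08 -0.19] w 12.0 j [ 0.55  0.46 -0.23 -0.01 -0.87  2.26]
shift [ 1.3  1.  -1.1]
turn [-0.0056  0.0093 -0.001 ]
```

Request:
play_rows --pt "0.001 0.0005 -0.001 0 -0.03 0 0" --pt "0 0 0 0 -0.03 0 0" --pt "0 0 0 0 -0.03 0 0" --pt "0 0 0 0 -0.03 0 0"

```text
clock: 9.95
position: [574.2, 163.5, 98.6]
ee_rot: [-0.7, 0.078, -0.077, 0.706]
contact_force: [-0.6, 0.0, -1.3]
gripper_width: 11.9
```

```bash
python3 - <<'E'
from h import *
delta([575.2,162.1,97.5],260+80)
E
```

```text
t 9.95 pos [574.2 163.5  98.6] yaw -12.6 down [ 2.0e-04  8.4e-03 -1.0e+00] F [-0.6  0.  -1.3] M [-0.14 -0.01 -0.55] w 11.9 j [ 0.54  0.46 -0.23 -0.01 -0.87  2.38]
shift [ 1.2  1.  -1.2]
turn [-0.0082  0.1291 -0.0021]
```

Torque rose from 0.19 to 0.55 N m at the stop. I'll unload the twist a little, press the key down and let go.

Request:
play_rows --pt "0 0.001 0 0 0.03 0 0" --pt "0 0.002 0 0 0 0 0" --pt "0 0.002 0 0 0 0 0"

```text
clock: 10.25
position: [574.5, 163.5, 98.4]
ee_rot: [-0.699, 0.088, -0.089, 0.704]
contact_force: [-3.7, -0.3, 9.0]
gripper_width: 12.0
```

```bash
python3 - <<'E'
from h import *
delta([575.2,162.1,97.5],260+80)
E
```

```text
t 10.25 pos [574.5 163.5  98.4] yaw -14.4 down [ 0.0015  0.0078 -1.    ] F [-3.7 -0.3  9. ] M [ 0.03  1.47 -0.18] w 12.0 j [ 0.55  0.46 -0.23 -0.01 -0.87  2.35]
shift [ 1.1  0.9 -1.2]
turn [-0.0079  0.0977 -0.0009]
```

Request:
play_rows --pt "0 -0.0005 0 0 0 0 0.045" --pt "0 0 0 0 0 0 0.045" --pt "0 0 0 0 0 0 0.045" --pt "0 0 0 0 0 0 0.05" --pt "0 -0.02 0 0 0 0 0.06" --pt "0 -0.03 0 0 0 0 0.06" --pt "0 -0.03 0 0 0 0 0.06" --pt "0 -0.01 0 0 0 0 0.06" --pt "0 0 0 0 0 0 0.06"

```text
clock: 11.15
position: [574.7, 162.7, 190.6]
ee_rot: [-0.699, 0.089, -0.088, 0.704]
contact_force: [0.4, -0.3, -0.9]
gripper_width: 60.2
```

```bash
python3 - <<'E'
from h import *
delta([471,181,190],350)
snap('wrist','w4')
a=cv2.imread('pics/w4.png')[:330,130:530]
cv2.imwrite('pics/w4c.png',cv2.resize(a,None,fx=1.8,fy=1.8,interpolation=cv2.INTER_CUBIC))
for n,p in dict(hub=[575,162,65.5],keytop=[575,162,126],head=[471,181,100]).items(): print(n,proj('w4',p,True))
E
```

```text
t 11.15 pos [574.7 162.7 190.6] yaw -14.38 down [ 7.0e-04  6.7e-03 -1.0e+00] F [ 0.4 -0.3 -0.9] M [ 0.    0.04 -0.04] w 60.2 j [ 0.54  0.37 -0.12 -0.01 -1.08  2.35]
shift [-105.     0.6   -8.1]
turn [-0.0067 -0.0764 -0.0008]
hub (np.float64(327.3119032156413), np.float64(196.75228538396675))
keytop (np.float64(327.6320471628556), np.float64(217.9565682990926))
head (np.float64(201.3686763657177), np.float64(215.79274827353578))
```

View pics/w4c.png

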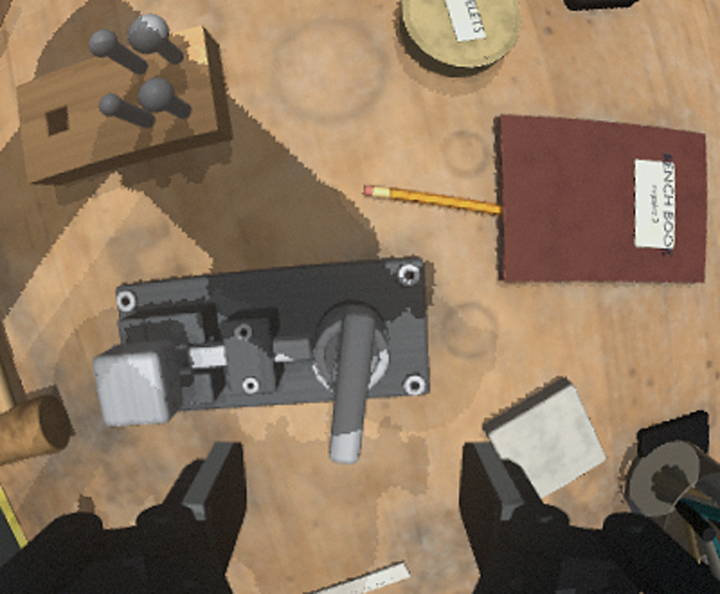

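The key stands alone in the cam, its crossbar running across the holder in the crop from (357,310) to (345,455). The stake head's top face is centred at about (134,385).

```bash
python3 - <<'E'
from h import *
g=lambda u,v,z:atz('w4',130+u/1.8-.3,v/1.8-.3,z,True)
p,q=g(357,308,126),g(345,460,126);print('bar',p,q,(p+q)/2,'yaw',np.degrees(np.arctan2(*(p-q)[1::-1])),np.linalg.norm(p-q))
print('head',g(134,385,100))
p=[g(126,300,12),g(408,275,12),g(414,385,12)];d=p[0]-p[1];print('holder yaw',np.degrees(np.arctan2(d[1],d[0])),np.linalg.norm(d))
d=p[1]-p[2];print(np.degrees(np.arctan2(d[1],d[0]))+90)
delta([471,181,195],350)
E
```

```text
bar [583.52371505 194.43048633 126.        ] [563.42246789 135.08836195 126.        ] [573.47309147 164.75942414 126.        ] yaw 71.28696693202333 62.65419270585202
head [474.21833593 182.19783211 100.        ]
holder yaw 169.8263699132431 171.90601512873982
170.0752285864591
t 11.2 pos [574.4 162.6 189.9] yaw -14.38 down [-3.0e-04  6.2e-03 -1.0e+00] F [0.9 0.1 0.1] M [-0.02  0.01 -0.  ] w 59.7 j [ 0.54  0.37 -0.12 -0.01 -1.08  2.35]
shift [-104.7   -5.    -7.8]
turn [-0.006  -0.0765 -0.0016]
```

Request:
play_rows --pt "-0.03 0 -0.002 0 -0.038 0 0.06" --pt "-0.04 0 -0.003 0 -0.038 0 0.06" --pt "-0.028 0 -0.003 -0.006 0 0 0.06" --pt "-0.005 0 0 0 0 0 0.06" --pt "0 0 0 0 0 0 0.06"

```text
clock: 11.7
position: [465.9, 174.4, 181.2]
ee_rot: [0.707, -0.066, 0.057, -0.702]
contact_force: [0.1, 0.8, -0.1]
gripper_width: 60.0
```

```bash
python3 - <<'E'
from h import *
delta([471.5,181,66],350)
snap('wrist','w5')
a=cv2.imread('pics/w5.png')[90:330,190:460]
cv2.imwrite('pics/w5c.png',cv2.resize(a,None,fx=2.5,fy=2.5,interpolation=cv2.INTER_CUBIC))
for n,p in dict(head=[471,181,100]).items(): print(n,proj('w5',p,True))
E
```

```text
t 11.7 pos [465.9 174.4 181.2] yaw -10.0 down [-0.0137 -0.0068 -0.9999] F [ 0.1  0.8 -0.1] M [ 0.04 -0.05  0.03] w 60.0 j [ 0.68  0.22 -0.36 -0.   -1.    2.29]
shift [  5.8 115.1   8.5]
turn [ 0.0091  0.0001 -0.0123]
head (np.float64(333.44464826419), np.float64(199.32591765071996))
```

View pics/w5c.png

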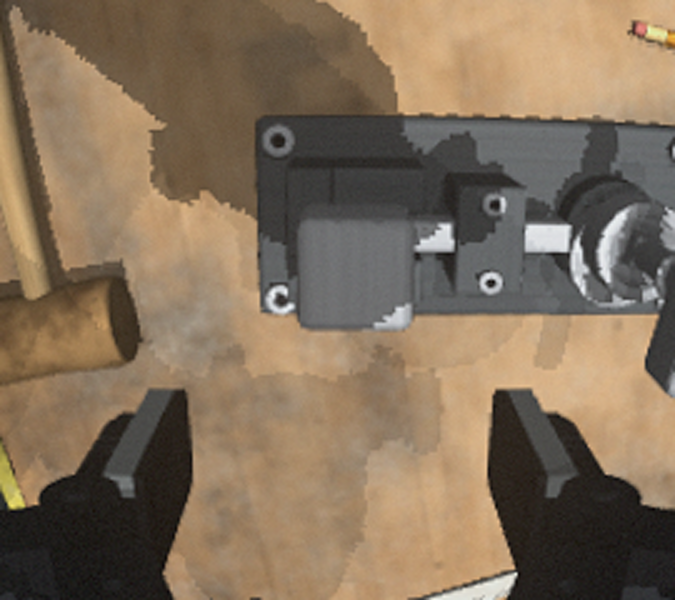

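The head's top face is centred at about (332,197) px, within 3 px of the prediction, and square to the fingers. Now go down and grasp.

Request:
play_rows --pt "0.006 0.0 0.0075 0.009 0 -0.0123 0.06" --pt "0.0 0.0 0.0 0 0 0 0.06" --pt "0 0.03 0 0 0 0 0.06" --pt "0 0.035 0 0 0 0 0.06" --pt "0 0.025 0 0 0 0 0.06" --pt "0 0.01 0 0 0 0 0.06" --pt "0 0 0 0 0 0 0.06"

```text
clock: 12.45
position: [482.0, 182.7, 77.1]
ee_rot: [-0.703, 0.061, -0.065, 0.705]
contact_force: [0.5, -0.2, 0.6]
gripper_width: 60.0
```

```bash
python3 - <<'E'
from h import *
delta([471.5,181,66],350)
E
```

```text
t 12.45 pos [482.  182.7  77.1] yaw -10.26 down [ 0.0059  0.0022 -1.    ] F [ 0.5 -0.2  0.6] M [-0.03  0.    0.01] w 60.0 j [ 0.68  0.37 -0.46  0.   -0.73  2.28]
shift [-10.   11.1  -3.6]
turn [-0.0032 -0.0045  0.0054]
```

Request:
play_rows --pt "-0.009 0 -0.003 -0.003 -0.0045 0.0054 0.06" --pt "0 0 0 0 0 0 0.06" --pt "0 0.009 0 0 0 0 0.06" --pt "0 0.002 0 0 0 0 0.06" --pt "0 0 0 0 0 0 0.06"

```text
clock: 12.95
position: [474.7, 183.0, 69.1]
ee_rot: [-0.703, 0.059, -0.063, 0.706]
contact_force: [-0.5, -0.6, 0.7]
gripper_width: 59.8
```

```bash
python3 - <<'E'
from h import *
delta([471.5,181,66],350)
E
```

```text
t 12.95 pos [474.7 183.   69.1] yaw -9.95 down [ 0.0064  0.0047 -1.    ] F [-0.5 -0.6  0.7] M [-0.03  0.03 -0.02] w 59.8 j [ 0.69  0.37 -0.49  0.   -0.7   2.28]
shift [-2.8  3.1 -2.6]
turn [-0.0057  0.0008  0.0055]
```

Request:
play_rows --pt "-0.0035 0.003 -0.0025 -0.0057 0 0.0055 0.06" --pt "0 0 0 0 0 0 0.06" --pt "0 0 0 0 0 0 0.042" --pt "0 0 0 0 0 0 0.038" --pt "0 0 0 0 0 0 0.034"

```text
clock: 13.45
position: [470.8, 181.3, 66.6]
ee_rot: [-0.704, 0.061, -0.061, 0.705]
contact_force: [-0.5, -0.6, 1.0]
gripper_width: 35.2
```

```bash
python3 - <<'E'
from h import *
delta([471.5,181,66],350)
E
```

```text
t 13.45 pos [470.8 181.3  66.6] yaw -9.94 down [ 6.e-04  2.e-04 -1.e+00] F [-0.5 -0.6  1. ] M [-0.08  0.13  0.  ] w 35.2 j [ 0.69  0.37 -0.5   0.   -0.7   2.28]
shift [ 0.7  0.6 -0.2]
turn [-0.0003  0.0011  0.0005]
```

Request:
play_rows --pt "0 0 0 0 0 0 0.0" --pt "0 0 0 0 0 0 0.0" --pt "0 0 0 0 0 0 0.0" --pt "0.0006 -0.0004 0 0 0 0.022 0.0" --pt "0.0006 -0.0004 0 0 0 0.022 0.0" --pt "0.0006 -0.0004 0 0 0 0.022 0.0" --pt "0.0006 -0.0004 0 0 0 0.022 0.0"

```text
clock: 14.15
position: [473.2, 180.9, 66.8]
ee_rot: [-0.701, 0.093, -0.029, 0.707]
contact_force: [0.3, 0.1, -3.9]
gripper_width: 35.4
```

```bash
cat >> h.py <<'E'
P0=np.array([470.8,181.3,66.6])
def st():
    s=read_state();Rm=R.from_quat(s['ee_rot']).as_matrix();d=Rm[:,1]
    hx=np.array([np.cos(np.radians(170)),np.sin(np.radians(170)),0]);hy=np.cross([0,0,1],hx)
    lean=np.arctan2(d@hx,-d[2]); p=s['position']-P0
    c=(s['position']-np.array([*P0[:2],40])); 
    print('t',s['clock'],'lean cam %.3f side %.3f'%(lean,d@hy),'tcp cam %.1f side %.1f up %.1f'%(-p@hx,p@hy,p[2]),'head/pivot up %.2f'%(c@-d-26.6),'foot x off %.1f'%(-c@hx-np.sin(lean)*(c@-d)),'F',s['contact_force'].round(1),'Fcam %.1f'%(-s['contact_force']@hx),'M',s['wrist_torque'].round(2),'w %.1f'%s['gripper_width'],'yaw %.2f'%np.degrees(np.arctan2(Rm[1,0],Rm[0,0])))
E
python3 -c "from h import *;st()"
```

```text
t 14.15 lean cam 0.091 side -0.001 tcp cam 2.4 side 0.0 up 0.2 head/pivot up 0.31 foot x off -0.0 F [ 0.3  0.1 -3.9] Fcam 0.3 M [-0.24 -0.83  0.02] w 35.4 yaw -9.89
```

Request:
play_rows --pt "-0.0009 -0.0006 0 0 0 -0.034 0.0" --pt "-0.0009 -0.0006 0 0 0 -0.034 0.0" --pt "-0.0009 -0.0006 0 0 0 -0.034 0.0" --pt "-0.0009 -0.0006 0 0 0 -0.034 0.0" --pt "-0.0009 -0.0006 0 0 0 -0.034 0.0"

```text
clock: 14.65
position: [468.9, 181.7, 66.7]
ee_rot: [0.706, -0.036, 0.09, -0.701]
contact_force: [5.0, -2.4, -5.9]
gripper_width: 35.7
```

```bash
python3 -c "from h import *;st()"
```

```text
t 14.65 lean cam -0.077 side 0.000 tcp cam -2.0 side -0.0 up 0.1 head/pivot up 0.21 foot x off 0.1 F [ 5.  -2.4 -5.9] Fcam 5.4 M [-0.62 -0.95 -0.03] w 35.7 yaw -10.27
```

Request:
play_rows --pt "0.0009 -0.0015 0 0 0 0.034 0.0" --pt "0.0009 -0.0015 0 0 0 0.034 0.0" --pt "0.0009 -0.0015 0 0 0 0.034 0.0" --pt "0.0009 -0.0015 0 0 0 0.034 0.0" --pt "0.0009 -0.0015 0 0 0 0.034 0.0"

```text
clock: 15.15
position: [473.1, 180.9, 67.5]
ee_rot: [-0.7, 0.097, -0.027, 0.707]
contact_force: [2.9, -1.3, -10.9]
gripper_width: 35.4
```

```bash
python3 -c "from h import *;st()"
```

```text
t 15.15 lean cam 0.100 side -0.002 tcp cam 2.4 side 0.0 up 0.9 head/pivot up 1.05 foot x off -0.4 F [  2.9  -1.3 -10.9] Fcam 3.1 M [-0.53 -1.87  0.01] w 35.4 yaw -10.13
```

Request:
play_rows --pt "-0.0009 -0.002 0 0 0 -0.034 0.0" --pt "-0.0009 -0.002 0 0 0 -0.034 0.0" --pt "-0.0009 -0.002 0 0 0 -0.034 0.0" --pt "-0.0009 -0.002 0 0 0 -0.034 0.0" --pt "-0.0009 -0.002 0 0 0 -0.034 0.0"

```text
clock: 15.65
position: [468.8, 181.6, 68.1]
ee_rot: [0.705, -0.043, 0.089, -0.702]
contact_force: [8.9, -3.0, -15.4]
gripper_width: 35.1
```

```bash
python3 -c "from h import *;st()"
```

```text
t 15.65 lean cam -0.065 side -0.001 tcp cam -2.0 side 0.0 up 1.5 head/pivot up 1.53 foot x off -0.2 F [  8.9  -3.  -15.4] Fcam 9.3 M [-0.53 -2.12  0.12] w 35.1 yaw -10.70
```

Request:
play_rows --pt "0.001 -0.0024 0 0 0 0.034 0.0" --pt "0.001 -0.0024 0 0 0 0.034 0.0" --pt "0.001 -0.0024 0 0 0 0.034 0.0" --pt "0.001 -0.0024 0 0 0 0.034 0.0" --pt "0.0008 -0.0024 0 0 0 0.026 0.0"

```text
clock: 16.15
position: [473.2, 180.8, 69.1]
ee_rot: [-0.699, 0.102, -0.029, 0.707]
contact_force: [1.6, 1.0, -14.7]
gripper_width: 35.0
```

```bash
python3 -c "from h import *;st()"
```

```text
t 16.15 lean cam 0.105 side -0.004 tcp cam 2.4 side 0.1 up 2.5 head/pivot up 2.55 foot x off -0.6 F [  1.6   1.  -14.7] Fcam 1.4 M [-0.15 -2.17  0.03] w 35.0 yaw -10.64
```

Request:
play_rows --pt "-0.001 -0.0024 0 0 0 -0.036 0.0" --pt "-0.001 -0.0024 0 0 0 -0.036 0.0" --pt "-0.001 -0.0024 0 0 0 -0.036 0.0" --pt "-0.001 -0.0024 0 0 0 -0.036 0.0" --pt "-0.001 -0.0024 0 0 0 -0.036 0.0" --pt "0.001 -0.0024 0 0 0 0.032 0.0" --pt "0.001 -0.0024 0 0 0 0.032 0.0" --pt "0.001 -0.0024 0 0 0 0.032 0.0" --pt "0.001 -0.0024 0 0 0 0.032 0.0" --pt "0.001 -0.0024 0 0 0 0.022 0.0"

```text
clock: 17.15
position: [472.6, 180.8, 71.0]
ee_rot: [-0.699, 0.1, -0.037, 0.707]
contact_force: [1.9, 1.4, -12.9]
gripper_width: 35.3
```

```bash
python3 - <<'E'
from h import *
st(); snap('side','s6'); crop('s6',255,170,365,260,6,'s6c')
E
```

```text
t 17.15 lean cam 0.089 side -0.004 tcp cam 1.8 side 0.2 up 4.4 head/pivot up 4.46 foot x off -0.9 F [  1.9   1.4 -12.9] Fcam 1.7 M [ 0.36 -1.32  0.08] w 35.3 yaw -11.08
```

View pics/s6c.png

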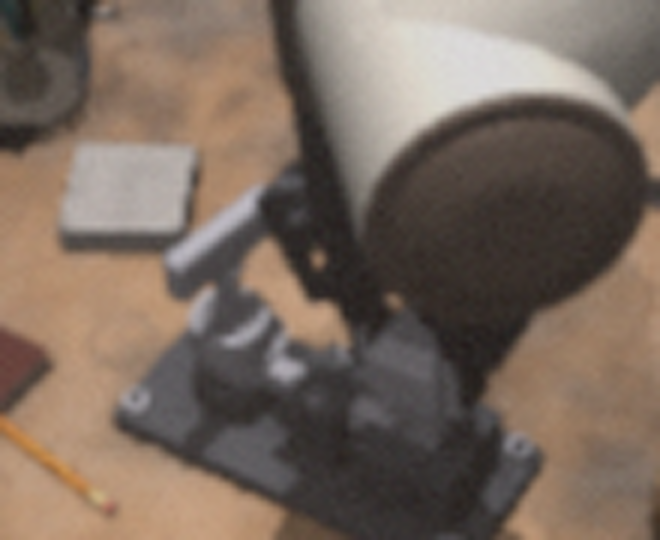

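The key still stands in the cam with its crossbar at about (215,240), and the gripper holds the stake leaned towards it. The stake has risen about 4.4 mm at roughly 1 mm a stroke, so I'll carry on.

Request:
play_rows --pt "-0.0011 -0.0024 0 0 -0.004 -0.036 0.0" --pt "-0.0011 -0.0024 0 0 -0.004 -0.036 0.0" --pt "-0.0011 -0.0024 0 0 -0.004 -0.036 0.0" --pt "-0.0011 -0.0024 0 0 -0.004 -0.036 0.0" --pt "-0.0011 -0.0024 0 0 -0.004 -0.034 0.0" --pt "0.0011 -0.0024 0 0 0 0.032 0.0" --pt "0.0011 -0.0024 0 0 0 0.034 0.0" --pt "0.0011 -0.0024 0 0 0 0.034 0.0" --pt "0.0011 -0.0024 0 0 0 0.032 0.0" --pt "0.0011 -0.0024 0 0 0 0.024 0.0"

```text
clock: 18.2
position: [471.9, 180.8, 73.5]
ee_rot: [-0.7, 0.09, -0.038, 0.708]
contact_force: [2.4, 2.0, -14.4]
gripper_width: 34.8
```

```bash
python3 -c "from h import *;st()"
```

```text
t 18.2 lean cam 0.074 side -0.004 tcp cam 1.2 side 0.3 up 6.9 head/pivot up 6.94 foot x off -1.3 F [  2.4   2.  -14.4] Fcam 2.0 M [ 0.45 -1.44 -0.03] w 34.8 yaw -10.34
```

Request:
play_rows --pt "-0.001 -0.002 0 0 0 -0.034 0.0" --pt "-0.001 -0.002 0 0 0 -0.034 0.0" --pt "-0.001 -0.002 0 0 0 -0.034 0.0" --pt "-0.001 -0.002 0 0 0 -0.034 0.0" --pt "-0.001 -0.002 0 0 0 -0.03 0.0" --pt "0.0012 -0.002 0 0 0 0.032 0.0" --pt "0.0012 -0.002 0 0 0 0.034 0.0" --pt "0.0012 -0.002 0 0 0 0.034 0.0" --pt "0.0012 -0.002 0 0 0 0.034 0.0" --pt "0.0012 -0.002 0 0 0 0.026 0.0"

```text
clock: 19.2
position: [471.4, 180.4, 85.8]
ee_rot: [-0.7, 0.09, -0.039, 0.707]
contact_force: [0.8, 0.1, -4.7]
gripper_width: 34.9
```

```bash
python3 -c "from h import *;st()"
```

```text
t 19.2 lean cam 0.072 side -0.004 tcp cam 0.7 side 0.8 up 19.2 head/pivot up 19.16 foot x off -2.6 F [ 0.8  0.1 -4.7] Fcam 0.8 M [-0.16 -0.77  0.02] w 34.9 yaw -10.49
```

It came loose past 10 mm of lift and about 4 N of stake weight now hangs in the gripper. I'll bring it upright and lift it clear.

Request:
play_rows --pt "0 -0.001 0 0 0 -0.024 0.0" --pt "0 -0.001 0 0 0 -0.024 0.0" --pt "0 -0.001 0 0.004 -0.006 -0.024 0.0" --pt "0 0 0 0 0 0 0.0"

```text
clock: 19.6
position: [470.2, 179.7, 87.4]
ee_rot: [-0.702, 0.062, -0.065, 0.706]
contact_force: [1.4, 0.2, -4.3]
gripper_width: 34.7
```

```bash
python3 -c "from h import *;st();delta([470.8,181.3,102.6],350)"
```

```text
t 19.6 lean cam -0.004 side -0.006 tcp cam -0.3 side 1.7 up 20.8 head/pivot up 20.85 foot x off -0.1 F [ 1.4  0.2 -4.3] Fcam 1.4 M [ 0.4  -0.35 -0.02] w 34.7 yaw -10.28
t 19.6 pos [470.2 179.7  87.4] yaw -10.28 down [ 0.005   0.0055 -1.    ] F [ 1.4  0.2 -4.3] M [ 0.4  -0.35 -0.02] w 34.7 j [ 0.69  0.34 -0.48 -0.   -0.74  2.28]
shift [  0.4 -15.2   1.8]
turn [-0.0063 -0.0048  0.004 ]
```

Request:
play_rows --pt "0.0004 -0.001 0.0015 -0.006 -0.004 0.004 0.0" --pt "0 -0.003 0.0003 0 0 0 0.0" --pt "0 -0.003 0 0 0 0 0.0" --pt "0 -0.003 0 0 0 0 0.0" --pt "0 -0.003 0 0 0 0 0.0" --pt "0 -0.002 0 0 0 0 0.0" --pt "0 0 0 0 0 0 0.0" --pt "0 0 0 0 0 0 0.0"

```text
clock: 20.4
position: [468.4, 180.3, 103.4]
ee_rot: [0.706, -0.063, 0.06, -0.703]
contact_force: [-0.2, -0.2, -5.2]
gripper_width: 35.0
```

```bash
python3 - <<'E'
from h import *
st(); delta([470.8,181.3,102.6],350)
snap('side','s7');snap('top','t7');snap('wrist','w7')
k=lambda m,f:cv2.resize(m,None,fx=f,fy=f,interpolation=cv2.INTER_CUBIC)
a=k(cv2.imread('pics/s7.png')[190:260,280:360],5);b=k(cv2.imread('pics/w7.png')[80:340,190:450],1.5)
h=390;a=a[:350];a=cv2.copyMakeBorder(a,0,h-350,0,0,0);cv2.imwrite('pics/m7.png',np.hstack([a,b]))
E
```

```text
t 20.4 lean cam 0.004 side 0.004 tcp cam -2.2 side 1.4 up 36.8 head/pivot up 36.82 foot x off -2.4 F [-0.2 -0.2 -5.2] Fcam -0.1 M [ 0.01 -0.02  0.  ] w 35.0 yaw -10.02
t 20.4 pos [468.4 180.3 103.4] yaw -10.02 down [-0.0043 -0.0033 -1.    ] F [-0.2 -0.2 -5.2] M [ 0.01 -0.02  0.  ] w 35.0 j [ 0.69  0.32 -0.46 -0.   -0.8   2.28]
shift [2.2 0.8 1.4]
turn [ 0.004  -0.0003 -0.0037]
```

View pics/m7.png

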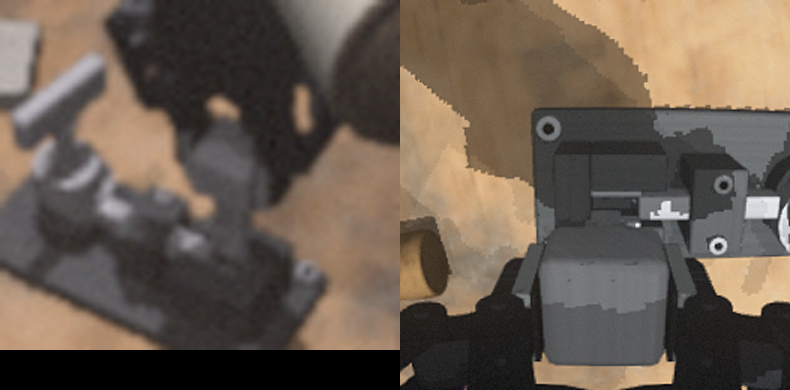

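```bash
python3 - <<'E'
from h import *
s=read_state();Rm=R.from_quat(s['ee_rot']).as_matrix();t=s['position']
for up in(26,30,34,38):
    a,b,c=[np.array(proj('w7',t+Rm@np.array(v),True)) for v in([-18,-up,18],[18,-up,18],[0,-up,-18])]
    print(up,(a-[190,80])*1.5+[400,0],(b-[190,80])*1.5+[400,0],(c-[190,80])*1.5+[400,0])
E
```

```text
26 [540.82689548 246.41385581] [672.33641502 246.40499395] [606.24492365 353.64090392]
30 [538.94439889 252.37381063] [674.39029972 252.35479188] [606.30868613 361.47510439]
34 [536.9543338  258.69241151] [676.56098633 258.6615249 ] [606.3750541  369.66758001]
38 [534.848127  265.4002257] [678.85771507 265.35546509] [606.44414239 378.23802177]
```

Request:
play_rows --pt "0.001 -0.003 0.001 0.004 0 -0.0037 0.0" --pt "0 0 0 0 0 0 0.0" --pt "0 0 0 0 0 0 0.0" --pt "0 0 0 0 0 0 0.0" --pt "0 0 0 0 0 0 0.0"

```text
clock: 21.05
position: [469.5, 181.1, 106.2]
ee_rot: [0.705, -0.062, 0.062, -0.704]
contact_force: [0.1, 0.1, -5.4]
gripper_width: 35.1
```

```bash
python3 - <<'E'
from h import *
st(); job_done()
E
```

```text
t 21.05 lean cam 0.000 side 0.000 tcp cam -1.3 side 0.5 up 39.6 head/pivot up 39.63 foot x off -1.3 F [ 0.1  0.1 -5.4] Fcam 0.1 M [0.01 0.02 0.  ] w 35.1 yaw -10.02
the job is handed in; nothing more can be done
```

The stake is out and the job is handed in at 21.05 s, with the gripper still holding the stake upright above its socket.

- **Key:** I took the steel key from the punch stand and seated it in the cam, bottoming at the computed depth with 15 N. I turned it anticlockwise until the torque rose from 0.2 to 0.55 N m at the stop, pressed it down again and left it standing there.
- **Stake:** I gripped it by the head and rocked it between about +0.1 rad towards the cam and about -0.07 rad away, starting towards the cam. It eased up about 1 mm a stroke, came loose, and I lifted it upright.

**Last checks**
- The tilt is 0.000 rad both ways. The only load is about 5 N, roughly the stake's weight, with no sideways force or moment.
- The gripper is 39.6 mm above where it took hold. The last picture, taken about 3 mm lower, shows the socket slot open and the key still in the cam. From that picture the head may have slipped up to 4 mm in the grip, so the stake's foot is about 8 to 12 mm above the mouth.

**What did not go to plan**
- The first two strokes raised the stake hardly at all, because I pulled up too gently.
- In the last rocking cycle it came free, so it rose about 12 mm instead of 1 to 2 mm a stroke.
- The crossbar's measured angle puts the cam at about 1.4 rad, past the 1.25 stop. I put this down to play in the key and measuring error.

The arm did not touch the calliper, the mallet or the purple look-alikes at any point.

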